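# Put the seasoning containers on their stands

### The job

Tidy the seasoning containers into the round wooden dish stands: one slim spice jar into each of the two small stands, the little tin into the middle-sized stand and the glass cruet into the largest. Each must stand upright and flat inside its stand's rim, and the onion and the kitchen timer among them must stay where they are.

Things in the scene. Friction and masses are not known exactly. Their poses are not given: they have to be found in the camera images.
- jar_green: Slim round spice jar with a dark green screw cap, loose, upright, about 0.11 kg: body 44 mm and cap 45 mm in diameter, 106 mm high, cap from 85 mm up. Can be gripped anywhere round the body or cap. Origin at the centre of its underside, z up.
- jar_pale: Slim round spice jar with a whitish cap, loose, upright, about 0.11 kg: 44 mm in diameter, 109 mm high, cap from 88 mm up. Can be gripped anywhere round the body or cap. Origin at the centre of its underside, z up.
- tin: Small closed food tin, loose, upright, about 0.18 kg: a plain cylinder 57 mm in diameter, 72 mm high. Origin at the centre of its underside, z up.
- cruet: Clear glass vinegar cruet with a fixed glass stopper, loose, upright, about 0.19 kg: round belly 75 mm across, tapering to a slim neck and stopper at most 24 mm across from 83 mm to its top at 107 mm. Grip the neck and stopper from above, fingertips at about 82 mm. Origin at the centre of its underside, z up.
- stand_small_1: Fixed round wooden stand, a shallow dish 14 mm high: outer diameter 70 mm, inner diameter 60 mm; its inner floor is 8 mm above the worktop and the rim stands 6 mm above that floor. Origin at the centre of its underside, on the worktop; z up. One of two equal small stands; either takes either slim spice jar, one jar each.
- stand_small_2: Fixed round wooden stand, a shallow dish 14 mm high: outer diameter 70 mm, inner diameter 60 mm; its inner floor is 8 mm above the worktop and the rim stands 6 mm above that floor. Origin at the centre of its underside, on the worktop; z up. One of two equal small stands; either takes either slim spice jar, one jar each.
- stand_medium: Fixed round wooden stand, a shallow dish 14 mm high: outer diameter 86 mm, inner diameter 74 mm; its inner floor is 8 mm above the worktop and the rim stands 6 mm above that floor. Origin at the centre of its underside, on the worktop; z up. The middle size.
- stand_large: Fixed round wooden stand, a shallow dish 14 mm high: outer diameter 108 mm, inner diameter 94 mm; its inner floor is 8 mm above the worktop and the rim stands 6 mm above that floor. Origin at the centre of its underside, on the worktop; z up. The largest.
- onion: Brown onion, loose bystander, about 75 mm across and 77 mm high; leave it alone. Origin at the centre of its underside, z up at the start.
- timer: Round wind-up kitchen timer, red over white, loose bystander, 62 mm across, 43 mm high; leave it alone. Origin at the centre of its underside, z up.

How it is judged:
By the outcome, as a careful person would: the job done as asked, in the order asked, and still so for the second after the job is handed in, with the robot touching nothing.
It also fails if it takes over 112 s, if anything falls off the work surface, if the arm or the gripper's body presses on something with over 40 N, if the wrist force passes 120 N, or if a joint passes its speed limit or range.

### The arm

A 7-joint arm with a two-finger parallel gripper is mounted at the origin on a cart in front of the work surface, level with it; the furniture and walls round the work are solid. World frame = base frame: x ahead of the robot, y to its left, z up, the work surface at z = 0. Lengths are in m, angles in rad, forces in N, time in s.
With the tool pointing down it reaches from about 0.425 to 1.025 m from the base axis. Payload 9.4 kg.
Tool frame: the origin (TCP) lies at the very end of the fingers, on their centre line; the grasp point (between the pads) lies 19 mm behind it; y points along the fingers, x is the direction in which the jaws open and shut, and the axes are right-handed (so a half turn about y gives the same grasp; the last joint's range is limited). The gripper opens to 93 mm and grips with 3 to 60 N. Pads are 15 mm wide; open, the fingers measure 128 mm over their backs; the gripper's body (75 mm by 188 mm) begins 65 mm behind the grasp point.
Start: joints at [1.16, 0.599, -0.003, 1.599, 0.002, 0.943, -0.08], TCP at [0.238, -0.685, 0.219] pointing down, gripper open.
Joint ranges: [-2.57, 2.57], [-0.35, 1.97], [-1.29, 1.29], [0.11, 2.56], [-1.05, 4.19], [0.11, 1.86], [-2.63, 2.63]. Speed limits (rad/s): [2.22, 2.22, 3.01, 3.01, 3.14, 3.14, 3.14].

### API

Orientations are given as a rotation vector (axis times angle).
In Python, from bench import r, viewer gives the robot as it stands.
- The arm moves only by the shell command python3 -m creep 'ROWS' [FORCE]. ROWS is JSON, a list of rows, each a list of 7 numbers: the shift along the tool's x, y, z normalised to -1 to 1, where 1 is 0.8 m, then the turn, a rotation vector about the tool's x, y, z normalised to -1 to 1, where 1 is 60 degrees, then the opening, from 0 (shut) to 1 (fully open). In form: [[dx, dy, dz, wx, wy, wz, grip], ...]. A call has exactly 8 rows; each row shifts and turns the commanded pose from where the row before left it, along the tool's axes as they then stand; what a row does not reach is not made up. A row lasts 1/10 s, in which the tool goes at most 50 mm and 8.59 degrees, less where a joint would pass 70% of its speed; a pose out of reach is approached as far as the arm can. A call with a number of a shift or a turn outside -1 to 1 is refused whole. A call with a gripper value outside its range is refused whole. The fingers move at their own pace and stop on an object; FORCE is the grip in N (left out, the last holds). Time passes only in rows, so rows that do not move let the fingers close, or fill a call up. It gives the time, the measured TCP pose, the force and the opening at its end, in the units of the state.
- r.get_obs(): the state, without advancing time (a new reading comes with each control period).
- viewer.capture(name): name is "side" or "top"; returns a dict with "image" (480x640x3 uint8, red, green, blue), "camera_matrix" (3x3 intrinsics, pixels), "cam_to_world" (4x4, takes a point from camera to world coordinates). Camera axes: x right, y up, looking along -z (the intrinsics and any distortion apply to the point x, -y, -z); pixel columns grow to the right and rows downward; lengths in m; the calibration is good to about 2 mm. A picture is of the moment at which its call begins. There is no depth.
- r.hand_in(): hands the job in, once; it reports no verdict.
The state is a dict: "time_s": time; "joint_pos": joint angles; "qd": joint speeds; "effort": joint torques, N m; "ee_pos": TCP position; "orientation": TCP orientation; "wrist_force": force on the tool from outside, world axes, zero at the start; "moment": the same for the moment, N m; "width": finger opening in m.
Only numpy, scipy, OpenCV 4.12 (cv2) and the standard library are available. Lean on these libraries where they do the work, as an engineer would, in place of code of your own. Each camera call takes 0.05 s, during which the arm holds its last target. There are 200 camera calls.

## Working session

There is one attempt and no reset: what is moved stays moved. The work goes in short steps, Python scripts to look and compute and a shell command to move; the robot and the scene stay as the last step left them, time stands still between calls to the robot, and variables do not carry over. Pictures are saved under pics/ and viewed, about 12 in all and at most 16, crops included, and the job is handed in when it is done.

```bash
ls; mkdir -p pics; python3 - <<'E'
from bench import r, viewer
import cv2,numpy as np,pickle
o=r.get_obs(); print({k:np.round(v,3).tolist() for k,v in o.items()})
for n in("top","side"):
    c=viewer.capture(n); pickle.dump(c,open(f"pics/{n}0.pkl","wb"))
    cv2.imwrite(f"pics/{n}0.png",c["image"][...,::-1]); print({k:(np.round(v,3).tolist()) for k,v in c.items() if k!="image"})
E
```

```text
pics
{'time_s': 0.0, 'joint_pos': [1.16, 0.6, -0.003, 1.6, 0.002, 0.943, -0.08], 'qd': [0.001, 0.001, 0.001, -0.001, -0.001, 0.0, 0.002], 'effort': [-0.0, -76.507, 1.497, -25.235, -0.052, 0.017, 0.0], 'ee_pos': [0.237, -0.685, 0.218], 'orientation': [-1.348, 0.961, -0.959], 'wrist_force': [0.711, 0.822, -0.476], 'moment': [-0.047, -0.005, -0.002], 'width': 0.093}
{'camera_matrix': [[618.552, 0.0, 316.614], [0.0, 618.552, 245.241], [0.0, 0.0, 1.0]], 'cam_to_world': [[-0.027, 0.98, -0.197, 0.343], [-0.999, -0.031, -0.016, 0.083], [-0.022, 0.196, 0.98, 1.196], [0.0, 0.0, 0.0, 1.0]]}
{'camera_matrix': [[457.959, 0.0, 316.722], [0.0, 457.959, 233.313], [0.0, 0.0, 1.0]], 'cam_to_world': [[0.988, 0.068, -0.141, 0.462], [-0.157, 0.431, -0.889, -0.676], [-0.0, 0.9, 0.436, 0.419], [0.0, 0.0, 0.0, 1.0]]}
```

View pics/top0.png

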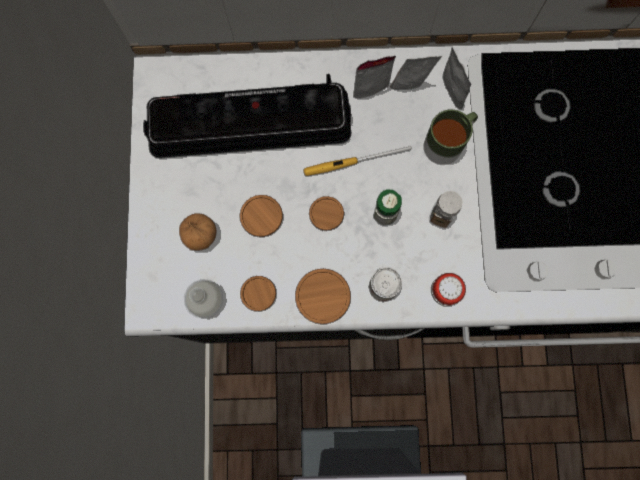

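View pics/side0.png

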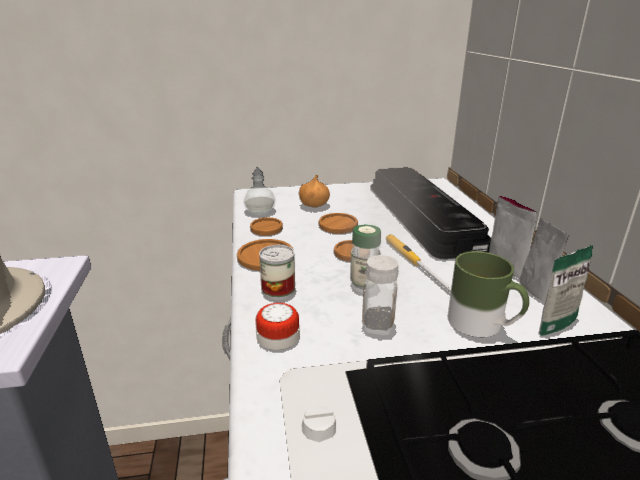

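The top view shows the onion (198,231), cruet (205,298), medium stand (262,216), small stands (326,213) and (259,293), and large stand (323,296). It also shows jar_green (389,203), jar_pale (447,208), tin (386,283) and timer (449,289). The side view agrees with this layout.

```bash
cat > h.py <<'E'
import numpy as np,cv2,pickle
def ray(c,uv,z):
    K=c["camera_matrix"];T=c["cam_to_world"]
    p=np.linalg.solve(K,[uv[0],uv[1],1.]);d=T[:3,:3]@np.array([p[0],-p[1],-p[2]]);o=T[:3,3]
    return o+d*(z-o[2])/d[2]
def proj(c,P):
    T=c["cam_to_world"];q=T[:3,:3].T@(np.asarray(P,float)-T[:3,3]);q=c["camera_matrix"]@np.array([q[0],-q[1],-q[2]]);return q[:2]/q[2]
def ring(c,ctr,z,d):
    return np.array([proj(c,[ctr[0]+d/2*np.cos(a),ctr[1]+d/2*np.sin(a),z]) for a in np.linspace(0,6.28,24)])
E
python3 - <<'E'
from h import *
c=pickle.load(open("pics/top0.pkl","rb"));s=pickle.load(open("pics/side0.pkl","rb"))
im=c["image"];hsv=cv2.cvtColor(im,cv2.COLOR_RGB2HSV)
def blobs(m,name,z):
    for k in cv2.findContours(m,cv2.RETR_EXTERNAL,cv2.CHAIN_APPROX_NONE)[0]:
        if cv2.contourArea(k)<150: continue
        k=k[:,0].astype(float); w=np.array([ray(c,q,z)[:2] for q in k],np.float32)
        (e,ax,_)=cv2.fitEllipse(w); print(name,k.mean(0).round(),np.round(e,4),"diam mm",np.round(np.array(ax)*1000,1))
roi=np.zeros(im.shape[:2],np.uint8);roi[175:328,170:480]=255
g=lambda lo,hi:cv2.inRange(hsv,np.array(lo),np.array(hi))&roi
blobs(g((5,90,60),(20,255,255)),"wood",.014)
blobs(g((45,90,20),(90,255,255)),"green",.106)
blobs(g((0,150,60),(4,255,255))|g((172,150,60),(180,255,255)),"red",.035)
crop=cv2.resize(im[175:330,170:480],None,fx=2.5,fy=2.5,interpolation=cv2.INTER_CUBIC)
cv2.imwrite("pics/crop.png",crop[...,::-1])
sc=cv2.resize(s["image"][155:355,225:425],None,fx=3,fy=3,interpolation=cv2.INTER_CUBIC)
cv2.imwrite("pics/scrop.png",sc[...,::-1])
E
```

```text
wood [258. 293.] [0.4904 0.2176] diam mm [65.3 66.4]
wood [323. 296.] [0.4818 0.0934] diam mm [102.8 103.7]
wood [198. 232.] [0.6157 0.3357] diam mm [68.9 72.2]
wood [326. 213.] [0.6448 0.0814] diam mm [65.4 66.1]
wood [261. 215.] [0.6443 0.2105] diam mm [81.2 82.5]
green [388. 202.] [ 0.6378 -0.0327] diam mm [40.8 46.3]
red [449. 289.] [ 0.4854 -0.1445] diam mm [55.8 58. ]
```

View pics/crop.png

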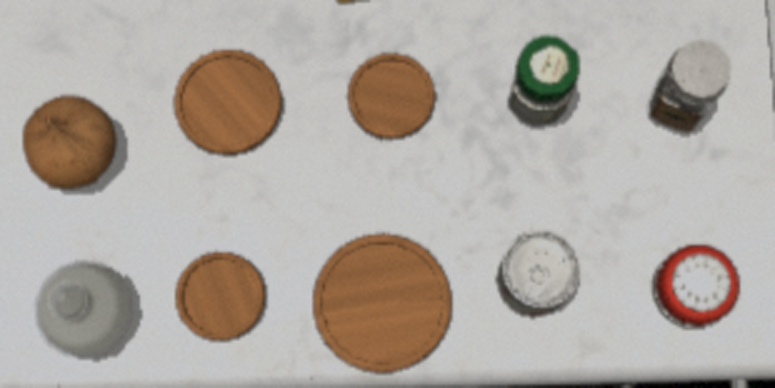

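View pics/scrop.png

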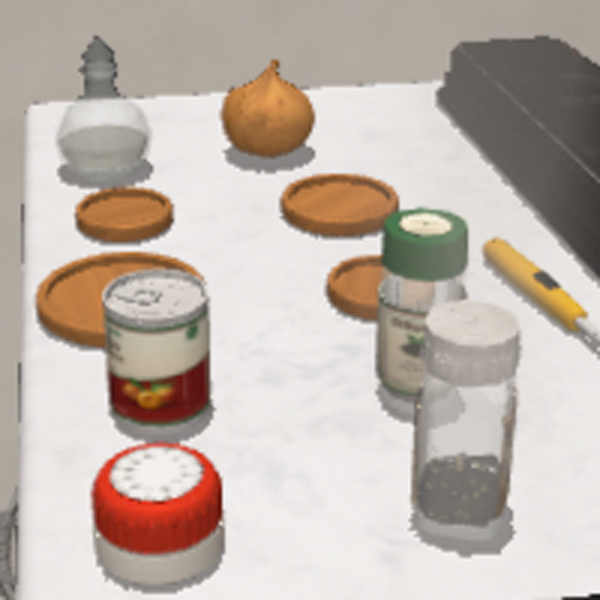

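The crops put the cap-top centres in full-image pixels at green (389.2,201), pale (450,203), tin (386,283) and stopper (198,296) from the top. From the side they are pale (382.7,263.3), green (366.7,230), tin (277.3,255) and stopper tip (257.3,167.7). I'll triangulate these and check the heights.

```bash
python3 - <<'E'
from h import *
from bench import r
from scipy.spatial.transform import Rotation as R
c=pickle.load(open("pics/top0.pkl","rb"));s=pickle.load(open("pics/side0.pkl","rb"))
print(R.from_rotvec(r.get_obs()["orientation"]).as_matrix().round(3))
for n,a,b,z in [("green",(389.2,201),(366.7,230),.106),("pale",(450,203),(382.7,263.3),.109),("tin",(386,283),(277.3,255),.072),("cruet",(198,295.8),(257.3,167.7),.107)]:
    A=[ray(c,a,0),c["cam_to_world"][:3,3]];B=[ray(s,b,0),s["cam_to_world"][:3,3]]
    da=A[0]-A[1];db=B[0]-B[1];t=np.linalg.lstsq(np.c_[da,-db],B[1]-A[1],rcond=None)[0]
    p=A[1]+da*t[0];q=B[1]+db*t[1]
    print(n,"tri",((p+q)/2).round(4),"gap",np.linalg.norm(p-q).round(4),"topray",ray(c,a,z).round(4),"sideray",ray(s,b,z).round(4))
# shape fits in the top view: tin lid and pale cap (circles), overlay
up=cv2.resize(c["image"][175:330,170:480],None,fx=4,fy=4,interpolation=cv2.INTER_CUBIC);gy=cv2.GaussianBlur(cv2.cvtColor(up,cv2.COLOR_RGB2GRAY),(0,0),2)
for n,(x0,y0,x1,y1),rr,z in [("tin",(780,340,950,530),(56,68),.072),("pale",(1020,40,1190,220),(42,54),.109),("green",(800,40,950,180),(42,54),.106)]:
    h=cv2.HoughCircles(gy[y0:y1,x0:x1],cv2.HOUGH_GRADIENT,1.5,30,param1=60,param2=15,minRadius=rr[0],maxRadius=rr[1])
    for k in (h[0][:2] if h is not None else []):
        uv=((k[0]+x0+.5)/4-.5+170,(k[1]+y0+.5)/4-.5+175);print(n,np.round(uv,1),"r px",k[2]/4,ray(c,uv,z).round(4))
# stand rims from the side view
hs=cv2.cvtColor(s["image"],cv2.COLOR_RGB2HSV);m=cv2.inRange(hs,np.array((5,90,60)),np.array((20,255,255)));m[:,440:]=0
for P in [(.4904,.2176,66),(.4818,.0934,103),(.6448,.0814,66),(.6443,.2105,82)]: print(P,proj(s,[P[0],P[1],.014]).round(1))
for k in cv2.findContours(m,cv2.RETR_EXTERNAL,cv2.CHAIN_APPROX_NONE)[0]:
    if cv2.contourArea(k)>100: print(cv2.boundingRect(k))
E
```

```text
[[ 0.328 -0.001  0.945]
 [-0.945  0.001  0.328]
 [-0.001 -1.    -0.   ]]
green tri [ 0.6426 -0.0344  0.1038] gap 0.0041 topray [ 0.6399 -0.0338  0.106 ] sideray [ 0.6435 -0.0381  0.106 ]
pale tri [ 0.6357 -0.1444  0.1048] gap 0.0058 topray [ 0.6316 -0.143   0.109 ] sideray [ 0.6365 -0.1506  0.109 ]
tin tri [ 0.4981 -0.0244  0.0652] gap 0.0054 topray [ 0.4945 -0.0238  0.072 ] sideray [ 0.5001 -0.0362  0.072 ]
cruet tri [0.4811 0.3139 0.1054] gap 0.0076 topray [0.477  0.3134 0.107 ] sideray [0.4848 0.3104 0.107 ]
tin [384.3 285.7] r px 15.95 [ 0.4896 -0.0205  0.072 ]
pale [448.8 203.9] r px 12.8625 [ 0.63   -0.1407  0.109 ]
pale [443.2 215.6] r px 12.8625 [ 0.6087 -0.1291  0.109 ]
green [387.4 206.2] r px 12.8625 [ 0.6302 -0.0301  0.106 ]
green [383.7 215.6] r px 10.7625 [ 0.6129 -0.0225  0.106 ]
(0.4904, 0.2176, 66) [264.2 222.9]
(0.4818, 0.0934, 103) [263.2 250.2]
(0.6448, 0.0814, 66) [349.2 246.9]
(0.6443, 0.2105, 82) [335.9 219.6]
(109, 440, 47, 38)
(150, 437, 30, 43)
(203, 431, 26, 49)
(265, 280, 19, 12)
(334, 240, 19, 21)
(237, 239, 54, 32)
(387, 235, 34, 30)
(250, 217, 32, 19)
(319, 213, 39, 21)
(299, 175, 31, 32)
```

Top and side views differ by about 5 mm in x, which is a calibration bias, but the heights agree. I'll grip with the jaws along world x so the grasp self-centres on that axis, and check against the gripper in view. First I turn the tool by +70.9° so that tool x = +X, y = down and z = +Y.

```bash
python3 -m creep '[[0,0,0,0,-0.14,0,0.8],[0,0,0,0,-0.14,0,0.8],[0,0,0,0,-0.14,0,0.8],[0,0,0,0,-0.14,0,0.8],[0,0,0,0,-0.14,0,0.8],[0,0,0,0,-0.14,0,0.8],[0,0,0,0,-0.14,0,0.8],[0,0,0,0,-0.14,0,0.8]]' 20
python3 -m creep '[[0,0,0,0,-0.062,0,0.8],[0.045,0,0.06,0,0,0,0.8],[0.045,0,0.06,0,0,0,0.8],[0.045,0,0.06,0,0,0,0.8],[0.045,0,0.06,0,0,0,0.8],[0.045,0,0.06,0,0,0,0.8],[0.045,0,0.06,0,0,0,0.8],[0.045,0,0.06,0,0,0,0.8]]'
```

```text
time_s: 0.9
ee_pos: [0.2373, -0.6848, 0.2182]
orientation: [-1.57, 0.046, -0.045]
wrist_force: [0.5, -0.1, -0.2]
width: 0.0744
time_s: 1.7
ee_pos: [0.448, -0.4031, 0.2184]
orientation: [-1.571, -0.0, 0.001]
wrist_force: [1.1, -0.3, 0.4]
width: 0.0747
```

```bash
python3 -m creep '[[0,0,0,0,0,0,0.8],[0.04,0,0.06,0,0,0,0.8],[0.04,0,0.06,0,0,0,0.8],[0.04,0,0.06,0,0,0,0.8],[0.01,0,0.03,0,0,0,0.8],[0,0,0,0,0,0,0.8],[0,0,0,0,0,0,0.8],[0,0,0,0,0,0,0.8]]'; python3 - <<'E'
from h import *
from bench import r,viewer
print(r.get_obs()["ee_pos"].__repr__())
for n in("top","side"):
    c=viewer.capture(n); pickle.dump(c,open(f"pics/{n}1.pkl","wb")); im=c["image"].copy()
    for k in (0,.02): print(n,proj(c,r.get_obs()["ee_pos"]).round(1))
    cv2.imwrite(f"pics/{n}1.png",im[...,::-1])
E
```

```text
time_s: 2.5
ee_pos: [0.5375, -0.2576, 0.2183]
orientation: [-1.571, 0.002, -0.0]
wrist_force: [-0.7, -0.1, 0.5]
width: 0.0744
array([ 0.53753063, -0.25759936,  0.21834768])
top [538.8 239.5]
top [538.8 239.5]
side [325.8 228.8]
side [325.8 228.8]
```

View pics/side1.png

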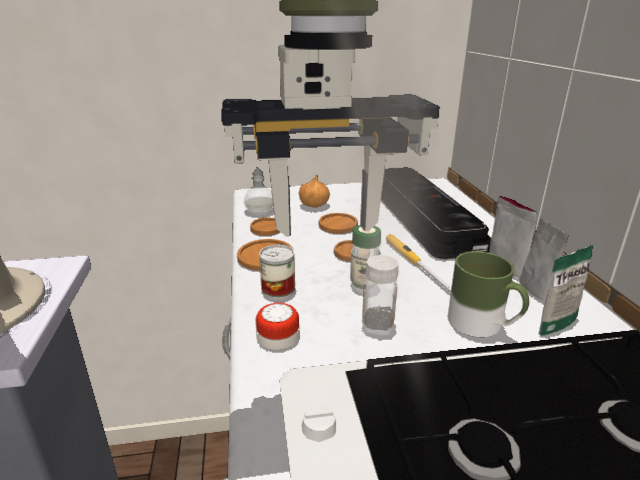

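The fingertips sit at about (284,235) and (371,229). Their midpoint is within 2–3 px of the projected TCP, so the triangulated positions are good to about 2 mm. Next I go to jar_pale at (.634,-.144) and descend to TCP z=.05.

```bash
python3 -m creep '[[0.03,0,0.0355,0,0,0,0.8],[0.03,0,0.0355,0,0,0,0.8],[0.03,0,0.0355,0,0,0,0.8],[0.03,0,0.0355,0,0,0,0.8],[0,0.04,0,0,0,0,0.8],[0,0.04,0,0,0,0,0.8],[0,0.04,0,0,0,0,0.8],[0,0,0,0,0,0,0.8]]'
python3 - <<'E'
from h import *
from bench import r,viewer
p=r.get_obs()["ee_pos"];c=viewer.capture("side");print(p,proj(c,p))
cv2.imwrite("pics/side2.png",c["image"][140:440,160:560,::-1])
E
```

```text
time_s: 3.4
ee_pos: [0.6315, -0.1433, 0.1187]
orientation: [-1.57, 0.006, 0.005]
wrist_force: [-0.3, -0.0, 0.4]
width: 0.0742
[ 0.63150902 -0.14328356  0.11867591] [378.07412904 254.81010293]
```

View pics/side2.png

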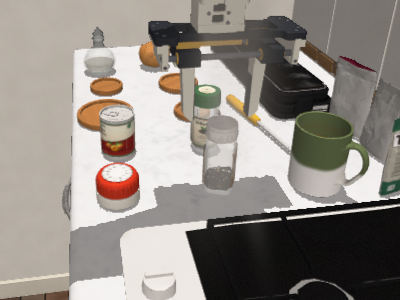

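The fingertips straddle the jar_pale cap, with their midpoint at about (379,259) and the cap at (382,262). I go down and grip.

```bash
python3 -m creep '[[0.003,0.029,0,0,0,0,0.8],[0,0.029,0,0,0,0,0.8],[0,0.028,0,0,0,0,0.8],[0,0,0,0,0,0,0.8],[0,0,0,0,0,0,0.3],[0,0,0,0,0,0,0.3],[0,0,0,0,0,0,0.3],[0,0,0,0,0,0,0.3]]' 20
python3 -m creep '[[0,0,0,0,0,0,0.3],[0,0,0,0,0,0,0.3],[0,-0.03,0,0,0,0,0.3],[0,-0.05,0,0,0,0,0.3],[0,-0.05,0,0,0,0,0.3],[0,-0.05,0,0,0,0,0.3],[0,0,0,0,0,0,0.3],[0,0,0,0,0,0,0.3]]'
```

```text
time_s: 4.25
ee_pos: [0.6372, -0.1425, 0.055]
orientation: [-1.571, -0.002, -0.001]
wrist_force: [-0.1, 0.1, 8.2]
width: 0.0482
time_s: 5.05
ee_pos: [0.6368, -0.1424, 0.1987]
orientation: [-1.571, -0.002, -0.001]
wrist_force: [-0.6, -1.3, -2.0]
width: 0.048
```

```bash
python3 - <<'E'
from h import *
from bench import r,viewer
o=r.get_obs();p=o["ee_pos"];c=viewer.capture("side");print(p,proj(c,p),o["width"],o["wrist_force"],o["moment"])
cv2.imwrite("pics/side3.png",cv2.resize(c["image"][140:340,260:460,::-1],None,fx=3,fy=3))
E
```

```text
[ 0.63680421 -0.14244532  0.19867841] [385.4437523  200.02111878] 0.047998885149239216 [-0.58843946 -1.25958646 -1.98121462] [-0.07926983 -0.04309381  0.05957331]
```

View pics/side3.png

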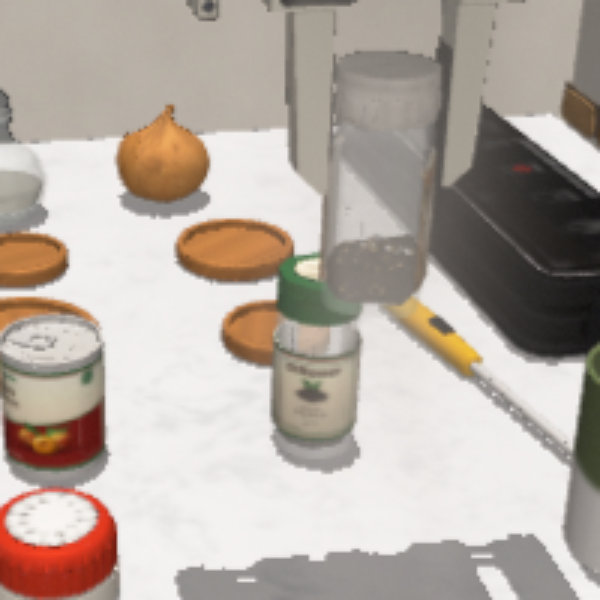

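```bash
python3 - <<'E'
from h import *
from bench import r,viewer
s=viewer.capture("side");c=viewer.capture("top");X=[.6368,-.1424]
im=cv2.resize(s["image"][140:260,340:440,::-1],None,fx=6,fy=6)[:600]; 
t=cv2.resize(c["image"][130:250,400:500,::-1],None,fx=5,fy=5,interpolation=cv2.INTER_CUBIC)
for z in(.1437,.2527):
    cv2.polylines(im,[((ring(s,X,z,.044)-[340,140]+.5)*6).astype(np.int32)],True,(0,0,255),1)
    cv2.polylines(t,[((ring(c,X,z,.044)-[400,130]+.5)*5).astype(np.int32)],True,(0,0,255),1)
o=np.zeros((600,800,3),np.uint8);o[:,:400]=im[:,100:500];o[:,400:]=t[:600,50:450];cv2.imwrite("pics/chk3.png",o)
E
```

```text
(no output)
```

View pics/chk3.png

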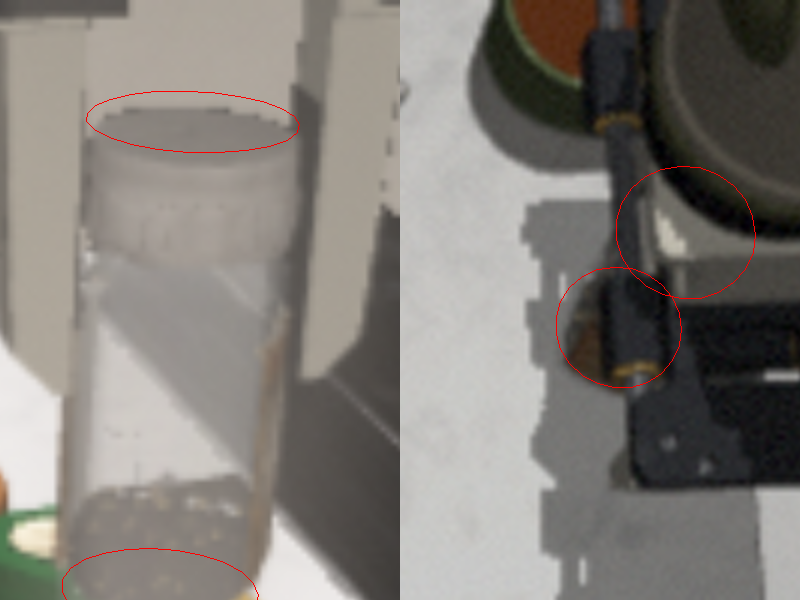

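jar_pale is held upright, about 2 mm low in the grip. The self-centred grasp x (.637) favours the side view, so I add about 3.5 mm to the top-view x of the stands. Now I carry it to stand_small_1 at (.494,.2176).

```bash
python3 -m creep '[[-0.02,0,0.05,0,0,0,0.3],[-0.02,0,0.05,0,0,0,0.3],[-0.02,0,0.05,0,0,0,0.3],[-0.02,0,0.05,0,0,0,0.3],[-0.02,0,0.05,0,0,0,0.3],[-0.02,0,0.05,0,0,0,0.3],[-0.02,0,0.05,0,0,0,0.3],[-0.02,0,0.05,0,0,0,0.3]]'
python3 -m creep '[[-0.0188,0,0.05,0,0,0,0.3],[0,0,0,0,0,0,0.3],[0,0.04,0,0,0,0,0.3],[0,0.04,0,0,0,0,0.3],[0,0.04,0,0,0,0,0.3],[0,0.02,0,0,0,0,0.3],[0,0,0,0,0,0,0.3],[0,0,0,0,0,0,0.3]]'
```

```text
time_s: 6.0
ee_pos: [0.507, 0.1788, 0.1965]
orientation: [-1.571, 0.001, 0.002]
wrist_force: [-0.0, 0.1, -1.0]
width: 0.0479
time_s: 6.8
ee_pos: [0.493, 0.2174, 0.0853]
orientation: [-1.572, 0.001, 0.002]
wrist_force: [0.6, 0.0, -1.1]
width: 0.0476
```

```bash
python3 -m creep '[[0,0.01,0,0,0,0,0.3],[0,0.01,0,0,0,0,0.3],[0,0,0,0,0,0,0.3],[0,0,0,0,0,0,0.3],[0,0.003,0,0,0,0,0.3],[0,0,0,0,0,0,0.3],[0,0,0,0,0,0,0.3],[0,0,0,0,0,0,0.3]]'; python3 - <<'E'
from h import *
from bench import r,viewer
s=viewer.capture("side")
im=s["image"].copy()
cv2.imwrite("pics/chk4.png",cv2.resize(im[140:260,220:340,::-1],None,fx=5,fy=5,interpolation=cv2.INTER_CUBIC))
E
```

```text
time_s: 7.6
ee_pos: [0.4934, 0.2176, 0.0675]
orientation: [-1.571, -0.001, 0.0]
wrist_force: [-0.4, -0.4, -1.4]
width: 0.0478
```

View pics/chk4.png

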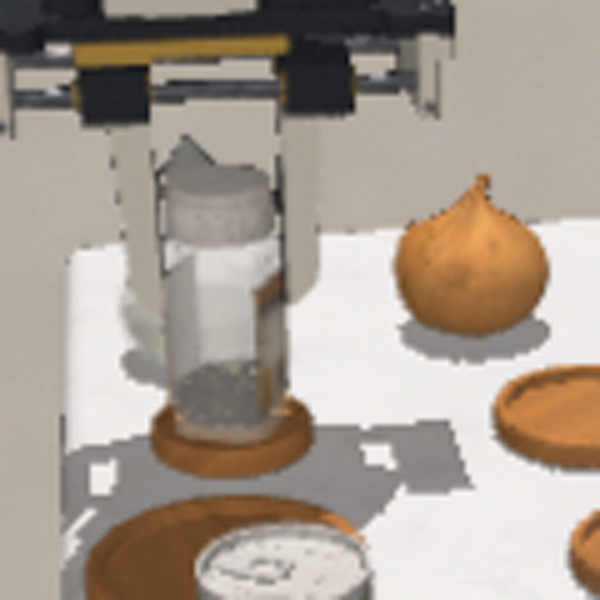

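jar_pale is over stand_small_1 inside the rim, spanning 165–288 in the crop against a rim of 152–313, so about 2 mm to the left. I lower it to contact in small steps.

```bash
python3 -m creep '[[0.002,0,0,0,0,0,0.3],[0,0.002,0,0,0,0,0.3],[0,0.002,0,0,0,0,0.3],[0,0,0,0,0,0,0.3],[0,0,0,0,0,0,0.3],[0,0,0,0,0,0,0.3],[0,0,0,0,0,0,0.3],[0,0,0,0,0,0,0.3]]'; python3 -m creep '[[0,0.001,0,0,0,0,0.3],[0,0.001,0,0,0,0,0.3],[0,0,0,0,0,0,0.3],[0,0,0,0,0,0,0.3],[0,0,0,0,0,0,0.3],[0,0,0,0,0,0,0.3],[0,0,0,0,0,0,0.3],[0,0,0,0,0,0,0.3]]'
```

```text
time_s: 8.45
ee_pos: [0.495, 0.2176, 0.0642]
orientation: [-1.571, -0.001, 0.001]
wrist_force: [-0.5, 0.0, -1.3]
width: 0.0479
time_s: 9.25
ee_pos: [0.495, 0.2177, 0.0629]
orientation: [-1.571, -0.001, 0.0]
wrist_force: [-1.8, -0.7, 5.5]
width: 0.0477
```

Contact is at TCP .063, exactly as predicted. I release and rise.

```bash
python3 -m creep '[[0,0,0,0,0,0,0.56],[0,0,0,0,0,0,0.6],[0,0,0,0,0,0,0.65],[0,0,0,0,0,0,0.7],[0,0,0,0,0,0,0.75],[0,0,0,0,0,0,0.75],[0,-0.02,0,0,0,0,0.75],[0,-0.02,0,0,0,0,0.75]]'; python3 -m creep '[[0,-0.04,0,0,0,0,0.8],[0,-0.05,0,0,0,0,0.8],[0,-0.055,0,0,0,0,0.8],[0.03,0,-0.05,0,0,0,0.8],[0.03,0,-0.05,0,0,0,0.8],[0.03,0,-0.05,0,0,0,0.8],[0.03,0,-0.05,0,0,0,0.8],[0,0,0,0,0,0,0.8]]'; python3 - <<'E'
from h import *
from bench import r,viewer
s=viewer.capture("side")
im=s["image"].copy()
cv2.imwrite("pics/chk5.png",cv2.resize(im[140:320,220:420,::-1],None,fx=3,fy=3,interpolation=cv2.INTER_CUBIC))
E
```

```text
time_s: 10.05
ee_pos: [0.4946, 0.2176, 0.0946]
orientation: [-1.571, 0.0, 0.002]
wrist_force: [0.2, 0.0, -0.0]
width: 0.0696
time_s: 10.85
ee_pos: [0.5937, 0.0504, 0.21]
orientation: [-1.574, 0.006, -0.007]
wrist_force: [-0.4, -0.2, 0.2]
width: 0.0744
```

View pics/chk5.png

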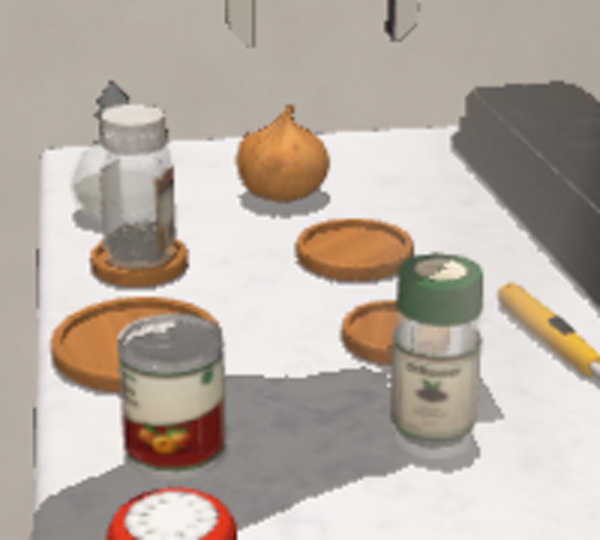

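jar_pale stands upright in stand_small_1. Next is jar_green at (.643,-.0345).

```bash
python3 -m creep '[[0,0,0,0,0,0,0.8],[0.02,0,-0.035,0,0,0,0.8],[0.02,0,-0.035,0,0,0,0.8],[0.02,0,-0.035,0,0,0,0.8],[0,0,0,0,0,0,0.8],[0,0.04,0,0,0,0,0.8],[0,0.04,0,0,0,0,0.8],[0,0,0,0,0,0,0.8]]'
```

```text
time_s: 11.7
ee_pos: [0.6362, -0.0242, 0.1433]
orientation: [-1.57, 0.002, 0.008]
wrist_force: [-0.6, 0.7, 0.0]
width: 0.0742
```

```bash
python3 -m creep '[[0.0085,0,-0.013,0,0,0,0.8],[0,0,0,0,0,0,0.8],[0,0,0,0,0,0,0.8],[0,0.03,0,0,0,0,0.8],[0,0.03,0,0,0,0,0.8],[0,0.03,0,0,0,0,0.8],[0,0.02,0,0,0,0,0.8],[0,0,0,0,0,0,0.8]]';python3 -m creep '[[0,0,0,0,0,0,0.8],[0,0,0,0,0,0,0.5],[0,0,0,0,0,0,0.3],[0,0,0,0,0,0,0.3],[0,0,0,0,0,0,0.3],[0,0,0,0,0,0,0.3],[0,0,0,0,0,0,0.3],[0,0,0,0,0,0,0.3]]'
```

```text
time_s: 12.5
ee_pos: [0.6451, -0.0365, 0.0573]
orientation: [-1.571, 0.001, 0.003]
wrist_force: [0.3, -0.1, 0.6]
width: 0.0745
time_s: 13.3
ee_pos: [0.6461, -0.0366, 0.0589]
orientation: [-1.571, -0.001, 0.0]
wrist_force: [-1.0, -0.1, 6.0]
width: 0.0458
```

```bash
python3 -m creep '[[0,-0.03,0,0,0,0,0.3],[0,-0.04,0,0,0,0,0.3],[0,-0.04,0,0,0,0,0.3],[0,0,0.0365,0,0,0,0.3],[0.002,0,0.0365,0,0,0,0.3],[0.002,0,0.0365,0,0,0,0.3],[0,0,0.0365,0,0,0,0.3],[0,0,0,0,0,0,0.3]]';python3 -m creep '[[0,0,0,0,0,0,0.3],[0,0.03,0,0,0,0,0.3],[0,0.03,0,0,0,0,0.3],[0,0.018,0,0,0,0,0.3],[0,0.01,0,0,0,0,0.3],[0,0,0,0,0,0,0.3],[0,0,0,0,0,0,0.3],[0,0,0,0,0,0,0.3]]'
python3 - <<'E'
from h import *
from bench import r,viewer
s=viewer.capture("side");im=s["image"].copy()
cv2.imwrite("pics/chk6.png",cv2.resize(im[150:290,280:420,::-1],None,fx=4,fy=4,interpolation=cv2.INTER_CUBIC))
E
```

```text
time_s: 14.1
ee_pos: [0.6486, 0.086, 0.1465]
orientation: [-1.568, -0.005, 0.005]
wrist_force: [0.0, 1.2, -0.9]
width: 0.0457
time_s: 14.9
ee_pos: [0.6497, 0.0802, 0.0772]
orientation: [-1.571, -0.002, -0.001]
wrist_force: [0.0, 0.9, -0.8]
width: 0.0458
```

View pics/chk6.png

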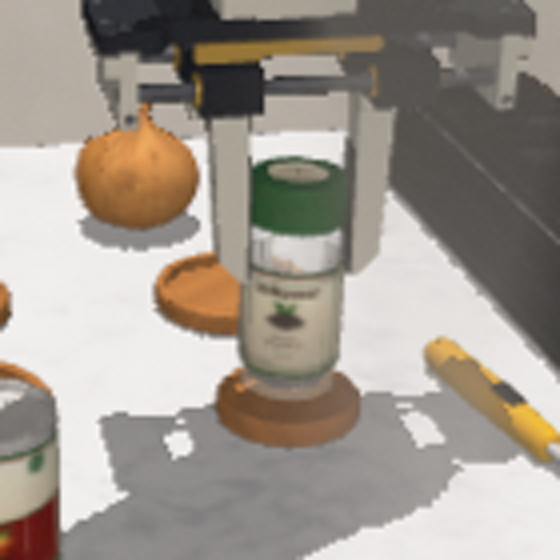

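jar_green is centred over stand_small_2, with the jar base and the stand both at about 288 in the crop. I lower and release.

```bash
python3 -m creep '[[0,0.005,0,0,0,0,0.3],[0,0.005,0,0,0,0,0.3],[0,0.002,0,0,0,0,0.3],[0,0.001,0,0,0,0,0.3],[0,0,0,0,0,0,0.3],[0,0,0,0,0,0,0.3],[0,0,0,0,0,0,0.3],[0,0,0,0,0,0,0.3]]'
```

```text
time_s: 15.75
ee_pos: [0.6487, 0.0802, 0.0666]
orientation: [-1.571, -0.0, 0.001]
wrist_force: [-4.0, -0.7, 10.2]
width: 0.0453
```

```bash
python3 -m creep '[[0,0,0,0,0,0,0.55],[0,0,0,0,0,0,0.6],[0,0,0,0,0,0,0.65],[0,0,0,0,0,0,0.7],[0,0,0,0,0,0,0.75],[0,0,0,0,0,0,0.75],[0,-0.03,0,0,0,0,0.75],[0,-0.03,0,0,0,0,0.75]]'; python3 -m creep '[[0,-0.04,0,0,0,0,0.8],[0,-0.04,0,0,0,0,0.9],[0,-0.04,0,0,0,0,0.9],[-0.0465,0,-0.0325,0,0,0,0.9],[-0.0465,0,-0.0325,0,0,0,0.9],[-0.0465,0,-0.0325,0,0,0,0.9],[-0.0465,0,-0.0325,0,0,0,0.9],[0,0,0,0,0,0,0.9]]'; python3 -m creep '[[0,0,0,0,0,0,0.9],[0,0.03,0,0,0,0,0.9],[0,0.03,0,0,0,0,0.9],[0,0.03,0,0,0,0,0.9],[0,0.02,0,0,0,0,0.9],[0,0,0,0,0,0,0.9],[0,0,0,0,0,0,0.9],[0,0,0,0,0,0,0.9]]'
```

```text
time_s: 16.55
ee_pos: [0.6485, 0.0802, 0.1136]
orientation: [-1.571, 0.001, 0.002]
wrist_force: [-0.1, -0.5, 0.8]
width: 0.07
time_s: 17.35
ee_pos: [0.4951, -0.0279, 0.2097]
orientation: [-1.574, 0.006, 0.001]
wrist_force: [1.2, 0.1, 1.6]
width: 0.0835
time_s: 18.15
ee_pos: [0.5013, -0.0234, 0.1225]
orientation: [-1.571, -0.002, 0.0]
wrist_force: [-0.5, -0.8, 0.5]
width: 0.084
```

```bash
python3 -m creep '[[0,0.03,0,0,0,0,0.9],[0,0.03,0,0,0,0,0.9],[0,0.03,0,0,0,0,0.9],[0,0.019,0,0,0,0,0.9],[0,0,0,0,0,0,0.9],[0,0,0,0,0,0,0.7],[0,0,0,0,0,0,0.45],[0,0,0,0,0,0,0.45]]';python3 -m creep '[[0,0,0,0,0,0,0.45],[0,0,0,0,0,0,0.45],[0,0,0,0,0,0,0.45],[0,0,0,0,0,0,0.45],[0,0,0,0,0,0,0.45],[0,0,0,0,0,0,0.45],[0,0,0,0,0,0,0.45],[0,0,0,0,0,0,0.45]]'
```

```text
time_s: 18.95
ee_pos: [0.501, -0.0241, 0.0357]
orientation: [-1.571, -0.002, -0.001]
wrist_force: [-0.2, -0.2, -0.6]
width: 0.0643
time_s: 19.75
ee_pos: [0.5004, -0.0242, 0.0354]
orientation: [-1.571, -0.001, -0.0]
wrist_force: [-1.7, -0.1, 7.6]
width: 0.0568
```

```bash
python3 -m creep '[[0,-0.03,0,0,0,0,0.45],[0,-0.045,0,0,0,0,0.45],[0,-0.045,0,0,0,0,0.45],[0,-0.045,0,0,0,0,0.45],[0,-0.03,0,0,0,0,0.45],[0,0,0,0,0,0,0.45],[0.031,0,0.049,0,0,0,0.45],[0.031,0,0.049,0,0,0,0.45]]';python3 -m creep '[[0.031,0,0.049,0,0,0,0.45],[0.031,0,0.049,0,0,0,0.45],[0.031,0,0.049,0,0,0,0.45],[0.031,0,0.049,0,0,0,0.45],[0,0,0,0,0,0,0.45],[0,0,0,0,0,0,0.45],[0,0.05,0,0,0,0,0.45],[0,0.05,0,0,0,0,0.45]]'
```

```text
time_s: 20.55
ee_pos: [0.5499, 0.0535, 0.19]
orientation: [-1.572, 0.003, -0.002]
wrist_force: [0.9, 0.4, -2.6]
width: 0.0567
time_s: 21.35
ee_pos: [0.6491, 0.2095, 0.11]
orientation: [-1.571, -0.001, -0.002]
wrist_force: [-0.2, -0.3, -2.4]
width: 0.0573
```

```bash
python3 -m creep '[[0,0.03,0.001,0,0,0,0.45],[0,0.03,0,0,0,0,0.45],[0,0.007,0,0,0,0,0.45],[0,0,0,0,0,0,0.45],[0,0,0,0,0,0,0.45],[0,0,0,0,0,0,0.45],[0,0,0,0,0,0,0.45],[0,0,0,0,0,0,0.45]]'
python3 - <<'E'
from h import *
from bench import r,viewer
s=viewer.capture("side");im=s["image"].copy()
cv2.imwrite("pics/chk7.png",cv2.resize(im[140:280,270:410,::-1],None,fx=4,fy=4,interpolation=cv2.INTER_CUBIC))
E
```

```text
time_s: 22.15
ee_pos: [0.6493, 0.2122, 0.0579]
orientation: [-1.57, -0.001, -0.0]
wrist_force: [0.6, 0.6, -1.4]
width: 0.0571
```

View pics/chk7.png

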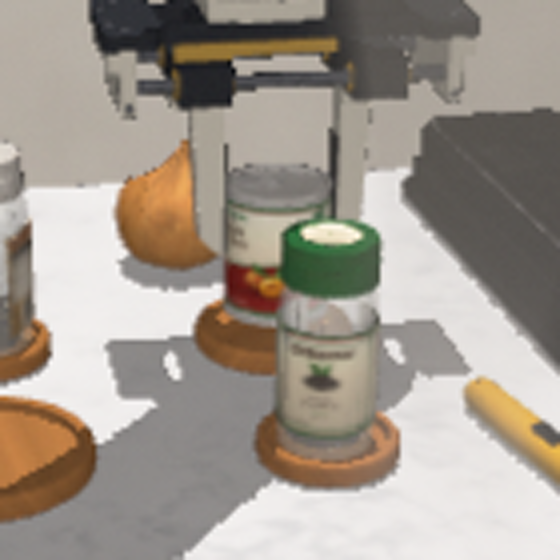

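The tin is centred over the medium stand (crop 224–329 against 196–352), and jar_green is seated upright. I lower the tin.

```bash
python3 -m creep '[[0,0.007,-0.001,0,0,0,0.45],[0,0.007,0,0,0,0,0.45],[0,0.003,0,0,0,0,0.45],[0,0.0015,0,0,0,0,0.45],[0,0,0,0,0,0,0.45],[0,0,0,0,0,0,0.45],[0,0,0,0,0,0,0.45],[0,0,0,0,0,0,0.45]]'
```

```text
time_s: 23.0
ee_pos: [0.6486, 0.2111, 0.0434]
orientation: [-1.572, -0.0, 0.001]
wrist_force: [-3.5, -2.7, 14.0]
width: 0.0571
```

```bash
python3 -m creep '[[0,0,0,0,0,0,0.65],[0,0,0,0,0,0,0.7],[0,0,0,0,0,0,0.75],[0,0,0,0,0,0,0.85],[0,0,0,0,0,0,0.9],[0,0,0,0,0,0,0.9],[0,-0.03,0,0,0,0,0.9],[0,-0.03,0,0,0,0,0.9]]'; python3 -m creep '[[0,-0.04,0,0,0,0,0.8],[0,-0.05,0,0,0,0,0.7],[0,-0.05,0,0,0,0,0.7],[-0.0415,0,0.0257,0,0,0,0.7],[-0.0415,0,0.0257,0,0,0,0.7],[-0.0415,0,0.0257,0,0,0,0.7],[-0.0415,0,0.0257,0,0,0,0.7],[-0.0415,0,0.0257,0,0,0,0.7]]'; python3 -m creep '[[0,0,0,0,0,0,0.7],[0,0.03,0,0,0,0,0.7],[0,0.03,0,0,0,0,0.7],[0,0.01,0,0,0,0,0.7],[0,0,0,0,0,0,0.7],[0,0,0,0,0,0,0.7],[0,0,0,0,0,0,0.7],[0,0,0,0,0,0,0.7]]'
python3 - <<'E'
from h import *
from bench import r,viewer
s=viewer.capture("side");t=viewer.capture("top");p=r.get_obs()["ee_pos"];print(p,proj(s,p),proj(s,[.483,.314,.107]))
a=cv2.resize(s["image"][110:230,210:330,::-1],None,fx=3.3,fy=3.3,interpolation=cv2.INTER_CUBIC)
b=cv2.resize(t["image"][200:320,150:270,::-1],None,fx=3.3,fy=3.3,interpolation=cv2.INTER_CUBIC)
cv2.imwrite("pics/chk8.png",np.hstack([a,b]))
E
```

```text
time_s: 23.8
ee_pos: [0.6484, 0.2112, 0.0899]
orientation: [-1.571, 0.001, 0.002]
wrist_force: [1.3, 1.3, -0.7]
width: 0.0838
time_s: 24.6
ee_pos: [0.4815, 0.3146, 0.2024]
orientation: [-1.571, -0.001, 0.0]
wrist_force: [0.1, 0.3, 0.3]
width: 0.0651
time_s: 25.4
ee_pos: [0.4834, 0.3142, 0.1471]
orientation: [-1.57, -0.001, -0.0]
wrist_force: [0.4, -0.3, 0.6]
width: 0.065
[0.48318383 0.3141111  0.14681374] [255.45396188 149.69777539] [256.41940166 167.24690313]
```

View pics/chk8.png

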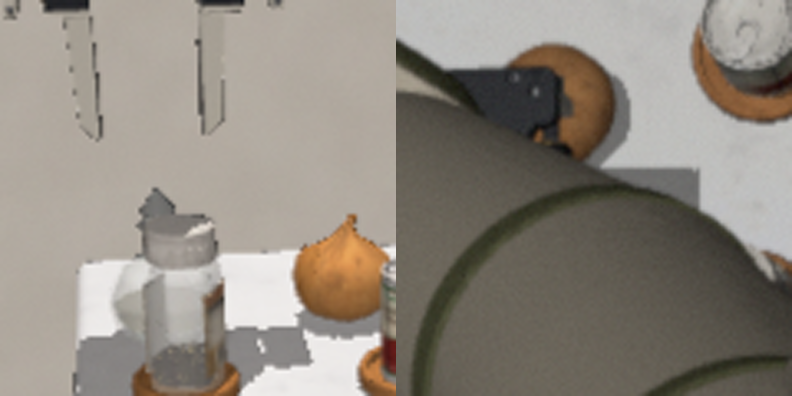

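The stopper tip is about 1.5 px from the finger midpoint (155 against 150 in the crop), so it is well inside the jaws. I descend to z = .082 and grip.

```bash
python3 -m creep '[[0.002,0.03,0,0,0,0,0.7],[0,0.03,0,0,0,0,0.7],[0,0.021,0,0,0,0,0.7],[0,0,0,0,0,0,0.7],[0,0,0,0,0,0,0.7],[0,0,0,0,0,0,0.5],[0,0,0,0,0,0,0.3],[0,0,0,0,0,0,0.1]]'; python3 -m creep '[[0,0,0,0,0,0,0.1],[0,0,0,0,0,0,0.05],[0,0,0,0,0,0,0.05],[0,0,0,0,0,0,0.05],[0,0,0,0,0,0,0.05],[0,0,0,0,0,0,0.05],[0,0,0,0,0,0,0.05],[0,0,0,0,0,0,0.05]]' 25
```

```text
time_s: 26.3
ee_pos: [0.4848, 0.3142, 0.0822]
orientation: [-1.57, -0.001, -0.0]
wrist_force: [-0.3, -0.1, -0.5]
width: 0.0458
time_s: 27.1
ee_pos: [0.4844, 0.314, 0.0814]
orientation: [-1.571, -0.0, 0.001]
wrist_force: [-1.5, -0.8, 1.5]
width: 0.0257
```

```bash
python3 -m creep '[[0,-0.02,0,0,0,0,0.05],[0,-0.035,0,0,0,0,0.05],[0,-0.035,0,0,0,0,0.05],[0,-0.035,0,0,0,0,0.05],[0,-0.035,0,0,0,0,0.05],[0,-0.035,0,0,0,0,0.05],[0,-0.01,0,0,0,0,0.05],[0,0,0,0,0,0,0.05]]'
python3 - <<'E'
from h import *
from bench import r,viewer
s=viewer.capture("side");o=r.get_obs();p=o["ee_pos"];print(p,o["wrist_force"],o["moment"])
im=s["image"].copy();q=[p[0],p[1]]
for z,d in((p[2]-.0814,.05),(p[2]-.0814+.107,.01)): cv2.polylines(im,[ring(s,q,z,d).round().astype(np.int32)],True,(255,0,0),1)
print(proj(s,[*q,p[2]-.0814]),proj(s,[*q,p[2]+.0256]))
cv2.imwrite("pics/chk9.png",cv2.resize(im[80:230,200:350,::-1],None,fx=4,fy=4,interpolation=cv2.INTER_CUBIC))
E
```

```text
time_s: 27.9
ee_pos: [0.4849, 0.3141, 0.246]
orientation: [-1.57, -0.002, -0.001]
wrist_force: [0.2, -0.9, -2.6]
width: 0.0214
[0.48444404 0.3136022  0.24473973] [-0.11413943 -0.10148051 -2.93351854] [ 0.01099662 -0.10982579 -0.0125278 ]
[255.60196768 142.27757674] [252.58396807  91.24038534]
```

View pics/chk9.png

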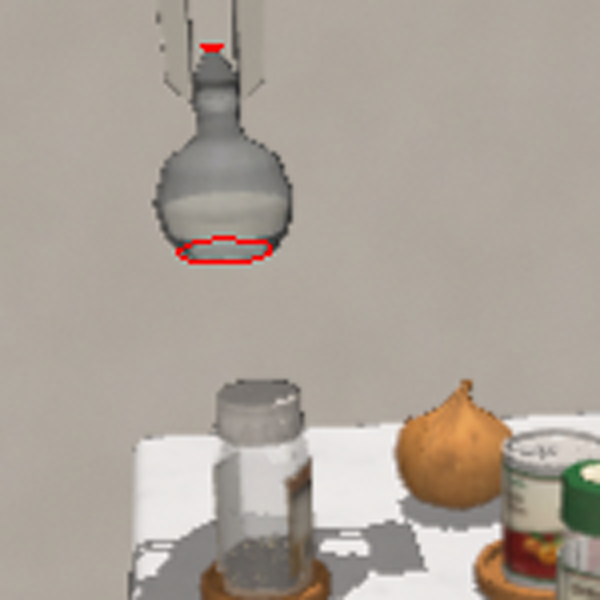

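The cruet is held upright, about 3 mm low in the grip: the stopper tip is at 52 in the crop against the expected 45. I raise the grip force and carry it over to the large stand at (.4865,.0935).

```bash
python3 -m creep '[[0,0,0,0,0,0,0],[0.0015,0,-0.046,0,0,0,0],[0,0,-0.046,0,0,0,0],[0.001,0,-0.046,0,0,0,0],[0,0,-0.046,0,0,0,0],[0,0,-0.046,0,0,0,0],[0,0,-0.045,0,0,0,0],[0,0,0,0,0,0,0]]' 35; python3 -m creep '[[0,0.04,0,0,0,0,0],[0,0.04,0,0,0,0,0],[0,0.04,0,0,0,0,0],[0,0.02,0,0,0,0,0],[0,0,0,0,0,0,0],[0,0,0,0,0,0,0],[0,0,0,0,0,0,0],[0,0,0,0,0,0,0]]'
python3 - <<'E'
from h import *
from bench import r,viewer
s=viewer.capture("side");o=r.get_obs();p=o["ee_pos"];print(p,o["wrist_force"],o["moment"])
im=s["image"].copy()
cv2.imwrite("pics/chk10.png",cv2.resize(im[140:290,200:350,::-1],None,fx=4,fy=4,interpolation=cv2.INTER_CUBIC))
# stand centre from side view: wood contour of the stand
hs=cv2.cvtColor(s["image"],cv2.COLOR_RGB2HSV);m=cv2.inRange(hs,np.array((5,90,40)),np.array((20,255,255)))
for k in cv2.findContours(m,cv2.RETR_EXTERNAL,cv2.CHAIN_APPROX_NONE)[0]:
    b=cv2.boundingRect(k)
    if 225<b[0]<300 and b[1]>225 and b[2]>8: print(b)
for z,d in((.014,.108),(p[2]-.085,.05),(p[2]-.045,.075)):
    e=ring(s,p[:2],z,d);print(z,e.min(0).round(1),e.max(0).round(1))
E
```

```text
time_s: 28.75
ee_pos: [0.4857, 0.0884, 0.2437]
orientation: [-1.574, 0.007, -0.002]
wrist_force: [-0.1, 0.9, -2.4]
width: 0.0211
time_s: 29.55
ee_pos: [0.4872, 0.0942, 0.1343]
orientation: [-1.57, -0.002, -0.001]
wrist_force: [0.4, 0.3, -1.6]
width: 0.0211
[0.48713777 0.0940948  0.13425738] [-0.5253578  -0.36799741 -1.62027911] [-0.04205707 -0.08423395 -0.02375056]
(237, 239, 57, 32)
0.014 [237.4 237.2] [294.5 264. ]
0.04925738037253062 [251.6 227.3] [278.6 239.1]
0.08925738037253063 [243.4 205.3] [284.7 221.7]
```

```bash
python3 -m creep '[[0,0.02,0,0,0,0,0],[0,0.018,0,0,0,0,0],[0,0,0,0,0,0,0],[0,0,0,0,0,0,0],[0,0,0,0,0,0,0],[0,0,0,0,0,0,0],[0,0,0,0,0,0,0],[0,0,0,0,0,0,0]]'
python3 - <<'E'
from h import *
from bench import r,viewer
s=viewer.capture("side");o=r.get_obs();p=o["ee_pos"];print(p,o["wrist_force"])
cv2.imwrite("pics/chk11.png",cv2.resize(s["image"][150:290,200:340,::-1],None,fx=4,fy=4,interpolation=cv2.INTER_CUBIC))
E
```

```text
time_s: 30.4
ee_pos: [0.4868, 0.094, 0.1033]
orientation: [-1.571, -0.001, 0.0]
wrist_force: [0.8, 0.3, -1.6]
width: 0.0211
[0.48674741 0.09400324 0.10321065] [-0.78729437 -0.66923144 -3.11961413]
```

View pics/chk11.png

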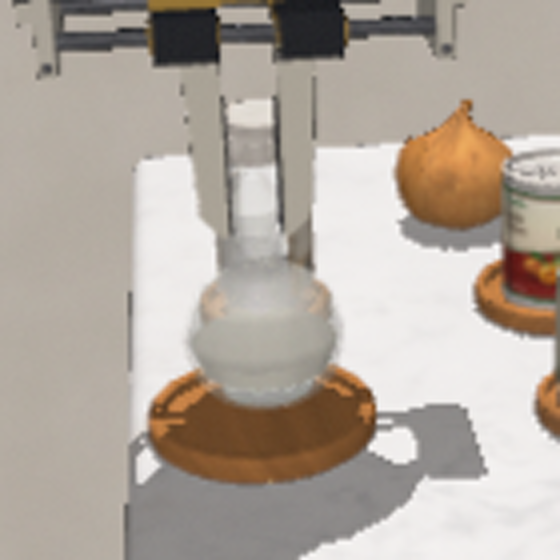

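```bash
python3 - <<'E'
from h import *
s=pickle.load(open("pics/side0.pkl","rb"))
for n,P,z,d in(("cruet base lifted",(.4844,.3136),.1633,.05),("now",(.4868,.094),.1032-.0814,.05),("stand top",(.4868,.094),.014,.108),("stand base",(.4868,.094),0,.108),("small1 top",(.495,.2176),.014,.07),("small1 base",(.495,.2176),0,.07)):
    e=ring(s,P,z,d);print(n,e.min(0).round(1),e.max(0).round(1))
E
```

```text
cruet base lifted [244.  139.4] [267.1 145.3]
now [252.4 240.2] [279.  252.5]
stand top [237.2 237.2] [294.4 264.1]
stand base [237.8 243.5] [294.5 270.8]
small1 top [249.9 216.1] [282.8 229.8]
small1 base [250.3 221.9] [283.  235.9]
```

The stand edges match the projection for (.487,.094). The cruet base reads about 1 px high, so I shift 2 mm in −y and lower to contact.

```bash
python3 -m creep '[[0,0.005,-0.0025,0,0,0,0],[0,0.004,0,0,0,0,0],[0,0.002,0,0,0,0,0],[0,0,0,0,0,0,0],[0,0,0,0,0,0,0],[0,0,0,0,0,0,0],[0,0,0,0,0,0,0],[0,0,0,0,0,0,0]]';python3 -m creep '[[0,0.002,0,0,0,0,0],[0,0,0,0,0,0,0],[0,0,0,0,0,0,0],[0,0,0,0,0,0,0],[0,0,0,0,0,0,0],[0,0,0,0,0,0,0],[0,0,0,0,0,0,0],[0,0,0,0,0,0,0]]'
```

```text
time_s: 31.25
ee_pos: [0.4867, 0.0921, 0.0943]
orientation: [-1.571, -0.001, 0.001]
wrist_force: [0.5, 0.3, -2.3]
width: 0.0211
time_s: 32.05
ee_pos: [0.4867, 0.0921, 0.0926]
orientation: [-1.571, -0.001, 0.001]
wrist_force: [0.8, -0.3, -2.1]
width: 0.0214
```

```bash
python3 -m creep '[[0,0.002,0,0,0,0,0],[0,0,0,0,0,0,0],[0,0,0,0,0,0,0],[0,0,0,0,0,0,0],[0,0,0,0,0,0,0],[0,0,0,0,0,0,0],[0,0,0,0,0,0,0],[0,0,0,0,0,0,0]]';python3 -m creep '[[0,0.001,0,0,0,0,0],[0,0,0,0,0,0,0],[0,0,0,0,0,0,0],[0,0,0,0,0,0,0],[0,0,0,0,0,0,0],[0,0,0,0,0,0,0],[0,0,0,0,0,0,0],[0,0,0,0,0,0,0]]'
```

```text
time_s: 32.85
ee_pos: [0.4869, 0.0922, 0.0911]
orientation: [-1.571, -0.001, 0.0]
wrist_force: [0.9, 0.3, 3.8]
width: 0.021
time_s: 33.65
ee_pos: [0.4874, 0.0925, 0.0909]
orientation: [-1.57, -0.002, -0.001]
wrist_force: [-0.0, 0.7, 12.3]
width: 0.0214
```

Contact is at .091, which is floor height (on the rim it would have been about .097). I release, rise and clear the view.

```bash
python3 -m creep '[[0,-0.001,0,0,0,0,0.3],[0,0,0,0,0,0,0.4],[0,0,0,0,0,0,0.5],[0,0,0,0,0,0,0.6],[0,0,0,0,0,0,0.6],[0,0,0,0,0,0,0.6],[0,0,0,0,0,0,0.6],[0,-0.02,0,0,0,0,0.6]]'; python3 -m creep '[[0,-0.04,0,0,0,0,0.6],[0,-0.05,0,0,0,0,0.6],[0,-0.05,0,0,0,0,0.6],[0,0,-0.055,0,0,0,0.6],[0,0,-0.055,0,0,0,0.6],[0,0,-0.055,0,0,0,0.6],[0,0,-0.055,0,0,0,0.6],[0,0,-0.055,0,0,0,0.6]]'; python3 -m creep '[[0,0,-0.055,0,0,0,0.6],[0,0,-0.055,0,0,0,0.6],[0,0,-0.055,0,0,0,0.6],[0,0,-0.055,0,0,0,0.6],[0,0,-0.055,0,0,0,0.6],[0,0,0,0,0,0,0.6],[0,0,0,0,0,0,0.6],[0,0,0,0,0,0,0.6]]'
python3 - <<'E'
from h import *
from bench import r,viewer
t=viewer.capture("top");s=viewer.capture("side")
a=cv2.resize(t["image"][170:335,165:485,::-1],None,fx=1.6,fy=1.6,interpolation=cv2.INTER_CUBIC)
a=cv2.resize(t["image"][175:330,170:370,::-1],None,fx=3,fy=3,interpolation=cv2.INTER_CUBIC)[:,:400] if 0 else cv2.resize(t["image"][180:330,175:360,::-1],None,fx=2.1,fy=2.1,interpolation=cv2.INTER_CUBIC)
b=cv2.resize(s["image"][150:300,225:400,::-1],None,fx=2.3,fy=2.3,interpolation=cv2.INTER_CUBIC)
o=np.zeros((max(a.shape[0],b.shape[0]),a.shape[1]+b.shape[1],3),np.uint8);o[:a.shape[0],:a.shape[1]]=a;o[:b.shape[0],a.shape[1]:]=b
cv2.imwrite("pics/final.png",o);print(o.shape)
t0=pickle.load(open("pics/top0.pkl","rb"));s0=pickle.load(open("pics/side0.pkl","rb"))
for n,c in(("0",t0),("1",t)):
    h=cv2.cvtColor(c["image"],cv2.COLOR_RGB2HSV)
    for lo,hi,(x0,x1,y0,y1) in(((0,150,60),(4,255,255),(420,480,265,315)),((5,90,60),(20,255,255),(170,225,205,260))):
        m=cv2.inRange(h,np.array(lo),np.array(hi))[y0:y1,x0:x1];q=np.argwhere(m);print(n,len(q),(q.mean(0)+[y0,x0]).round(2) if len(q) else None)
E
```

```text
time_s: 34.45
ee_pos: [0.4856, 0.0918, 0.1057]
orientation: [-1.572, 0.002, 0.003]
wrist_force: [-0.6, 0.2, 0.4]
width: 0.0558
time_s: 35.25
ee_pos: [0.4863, -0.1298, 0.2189]
orientation: [-1.571, -0.0, 0.001]
wrist_force: [1.1, 0.6, -0.2]
width: 0.0557
time_s: 36.05
ee_pos: [0.4871, -0.3465, 0.2188]
orientation: [-1.57, -0.001, 0.002]
wrist_force: [0.3, -0.2, 0.2]
width: 0.0557
(345, 790, 3)
0 303 [290.31 446.71]
0 1032 [231.51 197.39]
1 298 [290.12 446.96]
1 1031 [231.49 197.4 ]
```

View pics/final.png

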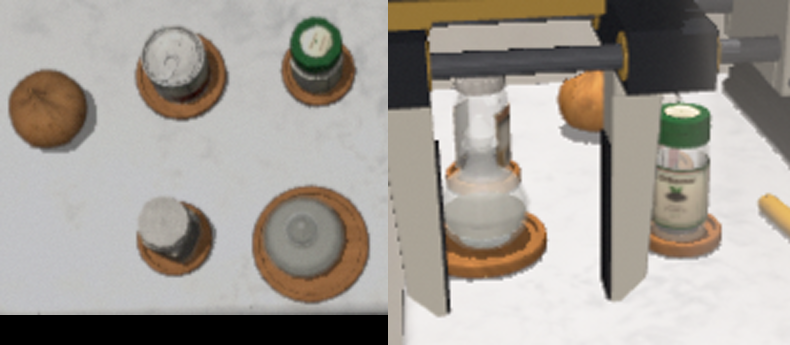

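```bash
python3 - <<'E'
from h import *
t=pickle.load(open("pics/top0.pkl","rb"))
f=lambda x,y:(175+x/2.1,180+y/2.1)
for n,q,z,st in(("stopper",(301,230),.112,(.4818,.0934)),("belly",(306,237),.048,(.4818,.0934)),("tin lid",(174,55),.080,(.6443,.2105)),("green cap",(316,42),.114,(.6448,.0814)),("pale cap",(165,223),.117,(.4904,.2176))):
    p=ray(t,f(*q),z)[:2];print(n,p.round(4),"from stand centre mm",((p-st)*1000).round(1))
E
```

```text
stopper [0.4811 0.0995] from stand centre mm [-0.7  6.1]
belly [0.4829 0.0962] from stand centre mm [1.1 2.8]
tin lid [0.6451 0.2086] from stand centre mm [ 0.8 -1.9]
green cap [0.6434 0.082 ] from stand centre mm [-1.4  0.6]
pale cap [0.4899 0.2132] from stand centre mm [-0.5 -4.4]
```

The cruet reads about 3–6 mm off centre, within tolerance. I'll check its tilt numerically against the initial, known-upright picture.

```bash
python3 - <<'E'
from h import *
from bench import viewer
t0=pickle.load(open("pics/top0.pkl","rb"));t1=viewer.capture("top")
def H(c,cx,cy,w,rr,z,name):
    f=6;x0,y0=cx-w,cy-w;g=cv2.resize(c["image"][y0:cy+w,x0:cx+w],None,fx=f,fy=f,interpolation=cv2.INTER_CUBIC)
    for ch in range(3):
        h=cv2.HoughCircles(cv2.GaussianBlur(g[...,ch],(0,0),4),cv2.HOUGH_GRADIENT,1.5,200,param1=40,param2=12,minRadius=int(rr[0]*f),maxRadius=int(rr[1]*f))
        if h is not None:
            k=h[0][0];uv=((k[0]+.5)/f-.5+x0,(k[1]+.5)/f-.5+y0);print(name,ch,np.round(uv,1),"r",round(k[2]/f,1),ray(c,uv,z)[:2].round(4))
H(t0,204,299,28,(18,23),.045,"belly0");H(t0,198,296,10,(5,8),.1,"stop0")
H(t1,320,293,28,(18,23),.053,"belly1");H(t1,318,290,10,(5,8),.108,"stop1")
E
```

```text
belly0 0 [206.  298.7] r 20.1 [0.4787 0.3115]
belly0 1 [207.  299.2] r 19.4 [0.4778 0.3096]
belly0 2 [206.  298.7] r 20.1 [0.4787 0.3115]
belly1 0 [317.  292.2] r 22.8 [0.4837 0.1031]
belly1 1 [317.5 294.2] r 22.8 [0.48   0.1023]
belly1 2 [318.2 290.2] r 20.9 [0.4874 0.1007]
```

```bash
python3 - <<'E'
from h import *
from bench import viewer
t1=viewer.capture("top");im=t1["image"];h=cv2.cvtColor(im,cv2.COLOR_RGB2HSV)
def el(m,z,n):
    m=cv2.morphologyEx(m,cv2.MORPH_OPEN,np.ones((3,3),np.uint8));k=max(cv2.findContours(m,cv2.RETR_EXTERNAL,cv2.CHAIN_APPROX_NONE)[0],key=cv2.contourArea)
    uv,ax,_=cv2.fitEllipse(k);p=ray(t1,uv,z);print(n,np.round(uv,1),np.round(ax,1),p[:2].round(4))
m=np.zeros(im.shape[:2],np.uint8);cv2.circle(m,(323,296),25,255,-1)
el(cv2.inRange(h,(0,0,0),(180,100,255))&m,.053,"belly")
w=cv2.inRange(h,(5,100,40),(20,255,255));w[:,:290]=0;w[:,360:]=0;w[:260]=0;el(w,.014,"stand")
g=cv2.cvtColor(im,cv2.COLOR_RGB2GRAY);np.set_printoptions(linewidth=200)
print(g[280:306,308:332])
E
```

```text
belly [319.  292.4] [37.6 38.3] [0.4832 0.0993]
stand [322.  295.3] [49.8 51.2] [0.4823 0.0944]
[[132 138 138 140 141 137 140 141 143 140 143 143 142 142 139 138 137 134 134 135 133 129 127 114]
 [137 140 139 137 136 139 143 144 143 144 145 145 144 145 142 140 136 135 135 134 136 135 130 123]
 [138 138 141 139 138 143 148 148 141 135 133 132 134 137 145 144 140 138 135 135 136 134 134 127]
 [141 141 140 137 142 149 143 134 128 124 122 119 125 127 131 138 140 135 136 135 138 136 135 132]
 [140 139 139 138 148 142 129 125 120 121 121 118 120 126 126 130 135 135 137 135 133 136 134 136]
 [139 140 139 149 142 132 124 124 121 125 128 124 117 120 122 122 128 138 136 137 136 137 139 134]
 [144 140 136 144 133 126 125 125 129 138 139 134 122 118 122 120 123 132 136 138 137 134 134 136]
 [142 141 146 136 126 124 126 128 133 141 142 140 122 123 120 124 122 122 135 139 136 136 136 137]
 [142 141 147 132 125 122 125 127 132 139 141 134 122 122 121 121 121 120 132 136 134 138 137 135]
 [144 139 139 129 121 125 127 129 128 129 127 126 123 124 124 123 122 120 131 135 138 138 137 137]
 [142 142 144 
[... 870 characters left out ...]
8 136]
 [143 142 144 142 142 142 142 140 144 141 139 139 142 141 140 139 140 142 140 141 142 142 137 137]
 [142 144 142 143 144 144 143 142 143 143 143 142 142 143 142 141 141 138 140 141 141 139 135 132]
 [141 143 145 144 146 143 143 144 145 145 144 143 142 141 143 141 140 139 137 141 142 136 132 126]
 [137 139 143 147 145 143 142 144 141 145 141 145 143 142 140 142 143 139 138 139 136 131 125 119]
 [131 134 139 143 142 146 142 143 144 142 142 142 143 142 141 142 140 142 138 138 132 128 118 114]
 [124 126 131 137 141 144 143 142 148 144 143 143 144 142 141 140 139 138 133 131 126 119 113 113]
 [117 119 124 128 134 136 141 141 143 145 143 142 141 141 139 135 133 131 129 123 119 115 114 107]]
```

The cruet's stopper (318.2) and belly (319) line up as an upright body should (expected 318.6). It sits about 5 mm off centre with 9.5 mm of slack. The onion and timer are unmoved to within 0.25 px. Handing in.

```bash
python3 -c "
from bench import r
print(r.hand_in())"
```

```text
the job is handed in; nothing more can be done
None
```

All four containers are in their stands, and the job was handed in at about 36 s of the 112 s allowed. The pale jar and the green jar are in the two small stands, the tin is in the medium stand and the cruet is in the large one.

**Seating:** Each item touched down at the height expected for its stand's floor, not its rim. The last pictures show all four upright inside their rims.
- **Centring:** By eye from the final top view, the green jar and tin are within about 2 mm of centre and the pale jar about 4 mm. The cruet measured about 5 mm off, with about 9.5 mm of slack.
- **Bystanders:** The onion moved less than 0.05 px in the top view and the timer 0.25 px, which I take as unmoved.

**Checks that disagreed:**
- The two cameras differed by about 5 mm in x. I settled it using where the grasps actually centred.
- The cruet slipped about 2–3 mm in the grip when lifted, so I raised the grip force from 25 to 35 N.
- A rough reading first suggested the cruet leaned about 3°, and an automatic circle fit was too noisy to use. A finer pixel comparison put it upright to within about 2°.
- In the last side view the gripper hid the tin and part of the pale jar, so the end check of those two rests mainly on the top view.

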